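Take a beat reading from a clock movement

ROBOT

A 6-joint arm with a two-finger parallel gripper is mounted at the origin on the work surface. World frame = base frame: x ahead of the robot, y to its left, z up, the work surface at z = 0. Lengths are in m, angles in rad, forces in N, time in s.
With the tool pointing down it reaches from about 0.225 to 0.875 m from the base axis. Payload 3.4 kg.
Tool frame: the origin (TCP) lies at the very end of the fingers, on their centre line; the grasp point (between the pads) lies behind it (manip.grasp_offset is the z of the grasp point in the tool frame, in m); z points along the fingers, y is the line along which they close (so a half turn about z gives the same grasp; the last joint's range is limited). The gripper opens to 85 mm and grips with 20 to 120 N. Pads are 22 mm wide; open, the fingers measure 114 mm over their backs; the gripper's body (76 mm by 85 mm) begins 54 mm behind the grasp point. The pads swing forward as they close: fully open they stand 13 mm farther back than shut.
Start: joints at [1.164, 0.276, 1.505, -0, 1.361, -0.121], TCP at [0.162, 0.552, 0.201] pointing down, gripper open.
Joint ranges: [-2.89, 2.89], [-0.75, 2.08], [0.22, 2.7], [-1.18, 4.32], [0.11, 2.71], [-2.7, 2.7]. Speed limits (rad/s): [2.57, 2.57, 3.14, 3.14, 3.14, 3.14].

INTERFACE

Orientations are given as a unit quaternion [w, x, y, z].
In Python, from rig import manip gives the robot as it stands.
- The arm moves only by the shell command python3 -m pendant 'ROWS' [FORCE]. ROWS is JSON, a list of rows, each an object of numbers: "dx", "dy", "dz": the shift along the tool's x, y, z in m; "rx", "ry", "rz": the turn, a rotation vector about the tool's x, y, z in degrees; "hand": the finger opening in m, from 0 to 0.0854. In form: [{"dx": .., "dy": .., "dz": .., "rx": .., "ry": .., "rz": .., "hand": ..}, ...]. A call has 1 to 12 rows; each row shifts and turns the commanded pose from where the row before left it, along the tool's axes as they then stand; what a row does not reach is not made up. A row lasts 1/12 s, in which the tool goes at most 41.7 mm and 7.16 degrees, less where a joint would pass 70% of its speed; a pose out of reach is approached as far as the arm can. A call is refused whole if a number of a shift passes 0.0417 or a number of a turn 7.16, either way. A call with a gripper value outside its range is refused whole. The fingers move at their own pace and stop on an object; FORCE is the grip in N (left out, the last holds). Time passes only in rows, so rows that do not move let the fingers close. It gives the time, the measured TCP pose, the force, the opening and the grip force at its end, in the units of the state.
- manip.get_state(): the state, without advancing time (a new reading comes with each control period).
- manip.get_image(name): name is "scene" or "top"; returns a dict with "frame" (480x640x3 uint8, red, green, blue), "fx", "fy", "cx", "cy" (pixels), "position" and "attitude" of the camera in the world. Camera axes: x right, y up, looking along -z (the intrinsics and any distortion apply to the point x, -y, -z); pixel columns grow to the right and rows downward; lengths in m; the calibration is good to about 2 mm. A picture is of the moment at which its call begins. There is no depth.
- manip.sign_off(): hands the job in; it is judged then, once.
The state is a dict: "clock": time; "qpos": joint angles; "qd": joint speeds; "effort": joint torques, N m; "position": TCP position; "ee_rot": TCP orientation; "contact_force": force on the tool from outside, world axes, zero at the start; "moment": the same for the moment, N m; "width": finger opening in m; "gripper_force": force on a finger pad.
Only numpy, scipy, OpenCV 4.12 (cv2) and the standard library are available. Lean on these libraries where they do the work, as an engineer would, in place of code of your own. Each camera call takes 0.05 s, during which the arm holds its last target. There are 200 camera calls.

TASK

Zero the bench tester: pull its upright black knob all the way up until it clicks, then push it fully home again. Then lift the pick-up probe out of its wooden stand and hold it square to the sloping brass plate of the clock movement, with its sprung pin on the middle of the round steel boss, pressing gently so that the pin is about half pushed in. Finish while still holding it there, and disturb nothing else on the bench.

Things in the scene. Friction and masses are not known exactly. Their poses are not given: they have to be found in the camera images.
- tester: grey instrument box, 150 (x) x 160 (y) x 85 mm tall, fixed to the bench; origin at the centre of its underside, z up, front faces its -x. The black pull knob stands upright on its top, 25 mm in front of the centre and 35 mm towards +y. At the top's rear (+x) are two studs 8 mm tall and the loupe.
- zero_knob (a joint): height of the pull knob in m: 0 = home, 0.020 = fully out (straight up). Each end is a detent: let go more than about 4 mm past mid-travel (0.010) it snaps to that end by itself. Moving it takes about 4 N.
- knob_grip (a point): centre of the knob's round head (26 mm across, 24 mm tall), moves with the knob; at home it lies 26 mm above the tester's top (111 mm above the bench), and the head's underside 14 mm above the tester's top.
- stand: wooden block 75 x 75 x 52 mm tall, fixed, with an upright round through hole 16.5 mm across in its middle that holds the probe; origin at the centre of its underside.
- probe: loose probe, 120 g, pin down in the stand. Origin: underside of its steel collar (32 mm across, 6 thick), 52 mm above the bench at first; z runs from pin to handle. Black square handle 20 x 20 mm, sides along x and y, z = 6 to 76 mm (cap to 79). Below the collar a shank 14 mm across to z = -30, then the sprung pin (7 mm across, round end) to z = -45 mm.
- tip (a point): end point of the probe's sprung pin, moves with the pin; 45 mm below the probe's origin along its axis when the pin is out.
- pin (a joint): how far the sprung pin is pushed in, m: 0 = out, 0.010 = bottomed; spring 0.5 N per mm, so about 2.5 N at half travel.
- holder: fixed steel movement stand, base 130 (x) x 110 (y) x 14 mm, with a column, carrying the clock movement; origin at the centre of its underside.
- movement: clock movement: two brass plates 105 x 95 mm, 40 mm apart, fixed, sloping 0.35 rad down to the holder's front (-x). Origin: centre of the top of the round steel boss (20 mm across, 4 mm proud, mid-plate), 100 mm above the bench, 20 mm in front of the holder's centre. z: the plate's outward normal, leaning to the holder's -x; y level. Small screws, a low bar and a thin stub are also on the plate.
- loupe: watchmaker's loupe, a green cup 32 mm across and 28 mm tall, standing on the rear of the tester's top; leave it alone
- oil_bottle: amber glass jar 40 mm across, 75 mm tall, standing near the robot; leave it alone
- driver: screwdriver 150 mm long, lying at the back; leave it alone
- brush: brush 160 mm long, lying at the back; leave it alone
- great_wheel: loose brass wheel 60 mm across, 16 mm tall at its hub, lying near the robot; leave it alone
- pot: small glass bowl 48 mm across, 30 mm tall, near the robot; leave it alone
Things that resemble listed ones, but are neither listed nor needed, are in the scene too. There is more than one size of the holder; the job needs the largest. Several things have the shape of the tester; the one meant has the colours described above.

How it is judged:
By the outcome, as a careful person would: the job done as asked, in the order asked, and still so for the second after the job is handed in, while the arm keeps its last pose, push and grip.
It also fails if it takes over 54 s, if anything falls off the work surface, if the arm or the gripper's body presses on something with over 40 N, if the wrist force passes 120 N, or if a joint passes its speed limit or range.

## Working session

There is one attempt and no reset: what is moved stays moved. The work goes in short steps, Python scripts to look and compute and a shell command to move; the robot and the scene stay as the last step left them, time stands still between calls to the robot, and variables do not carry over. Pictures are saved under pics/ and viewed, at most 10 in all, crops included, and the job is handed in when it is done.

```bash
mkdir -p pics; ls; cat > h.py <<'E'
import numpy as np, cv2
from scipy.spatial.transform import Rotation as R
from rig import manip
def cam(n):
    d=manip.get_image(n); return d
def rot(q): return R.from_quat([q[1],q[2],q[3],q[0]]).as_matrix()
def att(d):
    a=np.array(d['attitude'],float)
    return rot(a) if a.size==4 else a.reshape(3,3)
def ray(d,u,v):
    r=np.array([(u-d['cx'])/d['fx'],-(v-d['cy'])/d['fy'],-1.]); return np.array(d['position']),att(d)@r
def onz(d,u,v,z):
    p,r=ray(d,u,v); return p+r*(z-p[2])/r[2]
def proj(d,X):
    c=att(d).T@(np.array(X)-np.array(d['position'])); return d['cx']+d['fx']*c[0]/-c[2], d['cy']+d['fy']*c[1]/c[2]
E
python3 - <<'E'
from h import *
import pickle
for n in('scene','top'):
    d=cam(n); cv2.imwrite(f'pics/{n}0.png',d['frame'][:,:,::-1]); pickle.dump(d,open(n+'0.pkl','wb'))
    print({k:v for k,v in d.items() if k!='frame'})
print(manip.get_state(),manip.grasp_offset)
E
```

```text
pics
{'fx': 463.8365097592032, 'fy': 463.8365097592032, 'cx': 322.96537226671234, 'cy': 235.89678804876445, 'position': array([ 1.31367801, -0.47056149,  0.98610996]), 'attitude': array([0.79507865, 0.34099116, 0.19701517, 0.46125914])}
{'fx': 610.3264639102298, 'fy': 610.3264639102298, 'cx': 307.13467301350175, 'cy': 228.68855373446306, 'position': array([ 0.4435449 , -0.04245966,  1.54077247]), 'attitude': array([ 0.71357402,  0.01802077, -0.00938798, -0.70028511])}
{'clock': 0.1, 'qpos': array([ 1.16397686e+00,  2.76595679e-01,  1.50595532e+00,  1.84143990e-05,
        1.36072320e+00, -1.21015085e-01]), 'qd': array([ 0.00019063, -0.00116403, -0.00213292, -0.00091674, -0.00046239,
        0.00140705]), 'effort': array([ 1.35675160e-03, -4.17699695e+01, -2.46407640e+01, -3.62599610e-05,
        5.88985509e-03,  5.69279834e-06]), 'position': array([0.16191797, 0.55121376, 0.20001021]), 'ee_rot': array([-2.28017775e-04,  1.42418177e-01,  9.89806221e-01, -8.09308515e-04]), 'contact_force': array([ 0.25491647,  0.61273526, -0.83794721]), 'moment': array([-0.07297267,  0.02792853,  0.01045547]), 'gripper_force': 0.0, 'width': 0.08546764982137439} -0.0187
```

View pics/scene0.png

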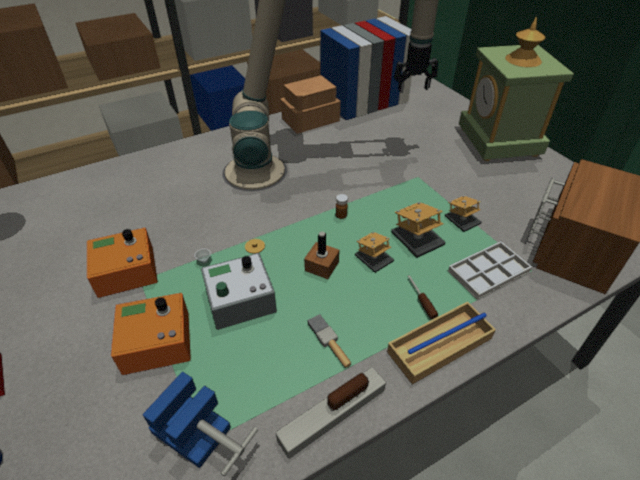

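View pics/top0.png

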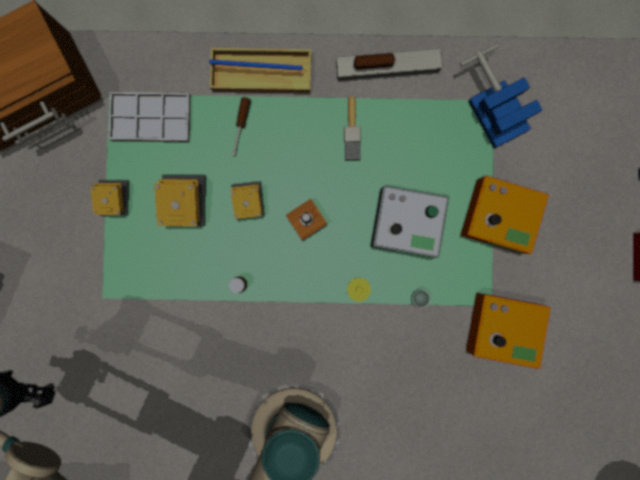

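The scene picture shows the grey tester at (238,290), the stand with probe at (322,255) and the largest holder at (418,225). In the top picture these are at (411,222), (307,220) and (179,203). Next I'll look at enlarged crops.

```bash
python3 - <<'E'
from h import *
import pickle
T=pickle.load(open('top0.pkl','rb'))['frame'];S=pickle.load(open('scene0.pkl','rb'))['frame']
c=lambda I,x,y,w,h,k:cv2.resize(I[y:y+h,x:x+w,::-1],None,fx=k,fy=k,interpolation=cv2.INTER_CUBIC)
a=np.hstack([c(T,365,180,90,84,4.44444),c(T,142,168,80,75,5)[:373,:400]])
b=np.hstack([c(S,195,235,90,75,4.4444)[:227*2-120],c(S,380,190,80,67,5)[:334]])
m=np.zeros((600,800,3),np.uint8)
A=c(T,365,180,90,84,3.2);m[:268,:288]=A[:268,:288]
A=c(T,142,168,80,75,4);m[:300,290:610]=A
A=c(T,280,190,55,55,3.4);m[:187,612:799]=A
A=c(S,195,240,90,90,3.3);m[300:597,:297]=A
A=c(S,385,195,70,60,5);m[300:600,298:648]=A
A=c(S,295,225,50,60,3);m[300:480,649:799]=A
m=np.clip(m.astype(float)*1.5,0,255).astype(np.uint8)
cv2.imwrite('pics/c1.png',m)
E
```

```text
Traceback (most recent call last):
ValueError: all the input array dimensions except for the concatenation axis must match exactly, but along dimension 0, the array at index 0 has size 333 and the array at index 1 has size 334
```

```bash
python3 - <<'E'
from h import *
import pickle
T=pickle.load(open('top0.pkl','rb'))['frame'];S=pickle.load(open('scene0.pkl','rb'))['frame']
m=np.zeros((600,800,3),np.uint8)
def c(I,x,y,w,h,k,X,Y):
    A=cv2.resize(I[y:y+h,x:x+w,::-1],None,fx=k,fy=k,interpolation=cv2.INTER_CUBIC); m[Y:Y+A.shape[0],X:X+A.shape[1]]=A
c(T,365,180,90,84,3.2,0,0)
c(T,142,168,80,75,4,290,0)
c(T,280,190,55,55,3.4,612,0)
c(S,195,240,90,90,3.3,0,300)
c(S,385,195,70,60,5,298,300)
c(S,295,225,50,60,3,649,300)
m=np.clip(m.astype(float)*1.5,0,255).astype(np.uint8)
cv2.imwrite('pics/c1.png',m)
E
```

```text
(no output)
```

View pics/c1.png

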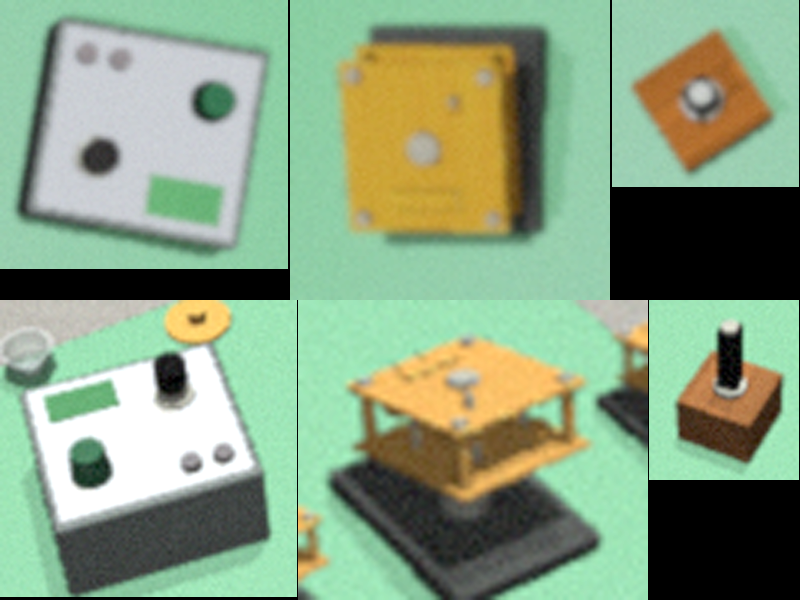

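The crops show the knob at top pixel (396,229), the plate's boss at about (175,205) with four corner screws, and the probe cap at (306,219). Now I'll measure with averaged frames.

```bash
cat >> h.py <<'E'
def avg(n,k=5):
    ds=[cam(n) for _ in range(k)]; d=dict(ds[0]); d['frame']=np.mean([x['frame'] for x in ds],0); return d
def tri(ds,uvs):
    A=np.zeros((3,3));b=np.zeros(3)
    for d,(u,v) in zip(ds,uvs):
        p,r=ray(d,u,v); r/=np.linalg.norm(r); M=np.eye(3)-np.outer(r,r); A+=M; b+=M@p
    X=np.linalg.solve(A,b); return X,[np.round(np.array(proj(d,X))-uv,2) for d,uv in zip(ds,uvs)]
def blob(d,f,u,v,r):
    "centroid, rect, area of the mask component nearest (u,v) in a window; f takes r,g,b arrays; 4x supersampled"
    x0,y0=int(u-r),int(v-r);k=4
    I=d['frame'][y0:y0+2*r,x0:x0+2*r].astype(np.float32)
    I=cv2.resize(I,None,fx=k,fy=k,interpolation=cv2.INTER_CUBIC)
    m=f(*[I[...,i] for i in range(3)]).astype(np.uint8)
    n,l,s,c=cv2.connectedComponentsWithStats(m)
    g=[i for i in range(1,n) if s[i,4]>k*k*3]
    if not g: return None
    i=min(g,key=lambda i:np.hypot(c[i,0]-(u-x0)*k,c[i,1]-(v-y0)*k)-s[i,4]**.5)
    cs,_=cv2.findContours((l==i).astype(np.uint8),cv2.RETR_EXTERNAL,cv2.CHAIN_APPROX_NONE)
    q=max(cs,key=len)[:,0]; o=lambda a:(np.array(a)+.5)/k-.5+[x0,y0]
    return o(c[i]),o(q),s[i,4]/k/k
E
python3 - <<'E'
from h import *
import pickle
T=avg('top');S=avg('scene');pickle.dump((T,S),open('ts.pkl','wb'))
np.set_printoptions(precision=4,suppress=True)
def rect(d,q,z):
    P=np.array([onz(d,u,v,z)[:2] for u,v in q]);c,s,a=cv2.minAreaRect((P*1000).astype(np.float32));return np.array(c)/1000,np.array(s),a
c,q,a=blob(T,lambda r,g,b:(b>130)&(abs(r-g)<40)&(b>g-15),420,235,48); print('tester',rect(T,q,.085),a)
dark=lambda r,g,b:(r<75)&(g<75)&(b<75)
k=blob(T,dark,396,229,9);print('knob',k[0],k[2],onz(T,*k[0],.123))
st=blob(T,lambda r,g,b:(r>g*1.4)&(r>b*1.4)&(r>70),300,228,26);print('stand',rect(T,st[1],.052),st[2])
sat=lambda r,g,b:(np.minimum(np.minimum(r,g),b)>.72*np.maximum(np.maximum(r,g),b))
p=blob(T,lambda r,g,b:sat(r,g,b)&(r>150),306,218,12);print('cap',p and (p[0],p[2],onz(T,*p[0],.131)))
c2=blob(S,lambda r,g,b:sat(r,g,b)&(r>90),322,233,5);print('capS',c2 and (c2[0],c2[2]))
if p and c2: print(tri([T,S],[p[0],c2[0]]))
b1=blob(T,lambda r,g,b:b>.55*r,175,205,7);b2=blob(S,lambda r,g,b:b>.5*r,418,211,7)
print(b1[0],b1[2],b2[0],b2[2],tri([T,S],[b1[0],b2[0]]), onz(T,*b1[0],.1), onz(S,*b2[0],.1))
tt=lambda x,y:((x-290+.5)/4+142-.5,(y+.5)/4+168-.5); ss=lambda x,y:((x-298+.5)/5+385-.5,(y-300+.5)/5+195-.5)
prs=[((493,218),(365,383)),((364,218),(467,342)),((485,76),(460,424)),((352,75),(572,380))]
W=[]
for a,b in prs:
    a=tt(*a);b=ss(*b);A=blob(T,lambda r,g,b:b>.45*r,*a,4);B=blob(S,lambda r,g,b:b>.45*r,*b,4)
    print('scr',a,A and (A[0],A[2]),b,B and (B[0],B[2]));X,e=tri([T,S],[a,b]);W.append(X);print(X,e)
W=np.array(W);ex=(W[2]+W[3]-W[0]-W[1]);ey=(W[1]+W[3]-W[0]-W[2]);print(W.mean(0),ex/2,ey/2,np.degrees([np.arctan2(ex[1],ex[0]),np.arctan2(-ey[0],ey[1])]),np.arctan2(ex[2],np.hypot(*ex[:2])))
E
```

```text
tester (array([ 0.5227, -0.2713]), array([145.9023, 136.027 ]), 80.93110656738281) 2621.25
knob [395.7285 228.6289] 93.3125 [ 0.5023 -0.2302  0.123 ]
stand (array([ 0.524 , -0.0211]), array([71.4444, 69.8621]), 34.52513122558594) 663.375
cap None
capS (array([321.4053, 232.8283]), np.float64(29.4375))
[174.7813 204.8098] 59.1875 [417.9573 211.2101] 39.3125 (array([0.5502, 0.2914, 0.0951]), [array([0.17, 0.12]), array([ 0.17, -0.02])]) [0.5501 0.2907 0.1   ] [0.5542 0.2868 0.1   ]
scr (192.375, 222.125) (array([192.4013, 223.1257]), np.float64(23.1875)) (398.0, 211.2) (array([396.9334, 209.9445]), np.float64(51.0625))
[0.5101 0.2505 0.0828] [array([0.31, 0.2 ]), array([ 0.29, -0.03])]
scr (160.125, 222.125) (array([158.6068, 222.5048]), np.float64(40.4375)) (418.4, 203.0) (array([417.4191, 201.2294]), np.float64(43.5625))
[0.5088 0.3284 0.0816] [array([0.25, 0.17]), array([ 0.24, -0.03])]
scr (190.375, 186.625) (array([190.1456, 186.9927]), np.float64(20.4375)) (417.0, 219.4) (array([417.5735, 218.2356]), np.float64(24.875))
[0.5924 0.2516 0.1129] [array([0.19, 0.13]), array([ 0.19, -0.02])]
scr (157.125, 186.375) (array([155.6495, 185.3957]), np.float64(49.0625)) (439.4, 210.6) (array([439.0452, 209.0018]), np.float64(52.5))
[0.5925 0.3317 0.1116] [array([-0.31, -0.22]), array([-0.31,  0.04])]
[0.551  0.2906 0.0972] [0.083  0.0022 0.03  ] [-0.0006  0.079  -0.0012] [1.5057 0.4224] 0.34702771236891233
```

```bash
cat >> h.py <<'E'
def st(): 
    s=manip.get_state(); return np.array(s['position']),rot(s['ee_rot']),s
def togo(p,Rg=None):
    x,M,s=st(); print('tool shift mm',np.round(M.T@(np.array(p)-x)*1000,1), 'turn deg',None if Rg is None else np.round(np.degrees(R.from_matrix(M.T@Rg).as_rotvec()),2),'pos',x.round(4),'F',np.round(s['contact_force'],1),'w',round(s['width'],4),s['gripper_force'],'t',s['clock'])
E
r='{"dx":-0.0228,"dy":-0.0273,"hand":0.055}'
python3 -m pendant '[{"dx":-0.0228,"dy":-0.0273,"hand":0.055},{"dx":-0.0228,"dy":-0.0273},{"dx":-0.0228,"dy":-0.0273},{"dx":-0.0228,"dy":-0.0273},{"dx":-0.0228,"dy":-0.0273},{"dx":-0.0228,"dy":-0.0273},{"dx":-0.0228,"dy":-0.0273},{"dx":-0.0228,"dy":-0.0273},{"dx":-0.0228,"dy":-0.0273},{"dx":-0.0228,"dy":-0.0273},{"dx":-0.0228,"dy":-0.0273},{"dx":-0.0228,"dy":-0.0273}]'
python3 -m pendant '[{"dx":-0.0228,"dy":-0.0273},{"dx":-0.0228,"dy":-0.0273},{"dx":-0.0228,"dy":-0.0273},{"dx":-0.0228,"dy":-0.0273},{"dx":-0.0228,"dy":-0.0273},{"dx":-0.0228,"dy":-0.0273},{"dx":-0.0228,"dy":-0.0273},{"dx":-0.0228,"dy":-0.0273},{"dx":-0.0228,"dy":-0.0273},{"dx":-0.0228,"dy":-0.0273},{"dx":-0.0228,"dy":-0.0273},{"dx":-0.0228,"dy":-0.0273}]'
python3 -c "
from h import *
togo((.503,-.2315,.0925))"
```

```text
tool shift mm [-547.8 -655.4  108.3] turn deg None pos [0.1621 0.5517 0.2008] F [ 0.4 -0.7  0.1] w 0.0856 0.0 t 0.6invalid input
invalid input
```

```bash
python3 -m pendant '[{"dx":-0.0228,"dy":-0.0273,"dz":0,"rx":0,"ry":0,"rz":0,"hand":0.055}]' 40; echo; python3 -m pendant '[{"dx":-0.0228,"dy":-0.0273}]'
```

```text
clock: 0.68
position: [0.1754, 0.5239, 0.2005]
ee_rot: [-0.001, 0.141, 0.99, 0.003]
contact_force: [0.3, -0.4, 0.7]
width: 0.0751
gripper_force: 0.0
invalid input
```

```bash
python3 -m pendant '[{"dx":-0.0228,"dy":-0.0273,"dz":0,"rx":0,"ry":0,"rz":0,"hand":0.055},{"dx":-0.0228,"dy":-0.0273,"dz":0,"rx":0,"ry":0,"rz":0,"hand":0.055},{"dx":-0.0228,"dy":-0.0273,"dz":0,"rx":0,"ry":0,"rz":0,"hand":0.055},{"dx":-0.0228,"dy":-0.0273,"dz":0,"rx":0,"ry":0,"rz":0,"hand":0.055},{"dx":-0.0228,"dy":-0.0273,"dz":0,"rx":0,"ry":0,"rz":0,"hand":0.055},{"dx":-0.0228,"dy":-0.0273,"dz":0,"rx":0,"ry":0,"rz":0,"hand":0.055},{"dx":-0.0228,"dy":-0.0273,"dz":0,"rx":0,"ry":0,"rz":0,"hand":0.055},{"dx":-0.0228,"dy":-0.0273,"dz":0,"rx":0,"ry":0,"rz":0,"hand":0.055},{"dx":-0.0228,"dy":-0.0273,"dz":0,"rx":0,"ry":0,"rz":0,"hand":0.055},{"dx":-0.0228,"dy":-0.0273,"dz":0,"rx":0,"ry":0,"rz":0,"hand":0.055},{"dx":-0.0228,"dy":-0.0273,"dz":0,"rx":0,"ry":0,"rz":0,"hand":0.055},{"dx":-0.0228,"dy":-0.0273,"dz":0,"rx":0,"ry":0,"rz":0,"hand":0.055}]'
python3 -m pendant '[{"dx":-0.0228,"dy":-0.0273,"dz":0,"rx":0,"ry":0,"rz":0,"hand":0.055},{"dx":-0.0228,"dy":-0.0273,"dz":0,"rx":0,"ry":0,"rz":0,"hand":0.055},{"dx":-0.0228,"dy":-0.0273,"dz":0,"rx":0,"ry":0,"rz":0,"hand":0.055},{"dx":-0.0228,"dy":-0.0273,"dz":0,"rx":0,"ry":0,"rz":0,"hand":0.055},{"dx":-0.0228,"dy":-0.0273,"dz":0,"rx":0,"ry":0,"rz":0,"hand":0.055},{"dx":-0.0228,"dy":-0.0273,"dz":0,"rx":0,"ry":0,"rz":0,"hand":0.055},{"dx":-0.0228,"dy":-0.0273,"dz":0,"rx":0,"ry":0,"rz":0,"hand":0.055},{"dx":-0.0228,"dy":-0.0273,"dz":0,"rx":0,"ry":0,"rz":0,"hand":0.055},{"dx":-0.0228,"dy":-0.0273,"dz":0,"rx":0,"ry":0,"rz":0,"hand":0.055},{"dx":-0.0228,"dy":-0.0273,"dz":0,"rx":0,"ry":0,"rz":0,"hand":0.055},{"dx":0,"dy":0,"dz":0,"rx":0,"ry":0,"rz":0,"hand":0.055}]'
python3 -c "
from h import *
togo((.503,-.2315,.0925),np.array([[-.9592,.2824,0],[.2824,.9592,0],[0,0,-1]]))"
```

```text
clock: 1.68
position: [0.3468, 0.1261, 0.2012]
ee_rot: [0.001, 0.142, 0.99, 0.0]
contact_force: [-0.1, 0.1, 1.0]
width: 0.0545
gripper_force: 0.0
clock: 2.6
position: [0.4914, -0.2052, 0.2005]
ee_rot: [0.002, 0.144, 0.99, -0.002]
contact_force: [-0.3, 0.3, 0.7]
width: 0.0549
gripper_force: 0.0
tool shift mm [-18.2 -21.5 108.1] turn deg [-0.21  0.24 -0.2 ] pos [ 0.4914 -0.2052  0.2005] F [-0.3  0.3  0.7] w 0.0549 0.0 t 2.6
```

```bash
python3 -m pendant '[{"dx":-0.009,"dy":-0.011,"dz":0.02,"rx":0,"ry":0,"rz":0,"hand":0.055},{"dx":-0.009,"dy":-0.011,"dz":0.02,"rx":0,"ry":0,"rz":0,"hand":0.055},{"dx":0,"dy":0,"dz":0.02,"rx":0,"ry":0,"rz":0,"hand":0.055},{"dx":0,"dy":0,"dz":0.02,"rx":0,"ry":0,"rz":0,"hand":0.055},{"dx":0,"dy":0,"dz":0.014,"rx":0,"ry":0,"rz":0,"hand":0.055},{"dx":0,"dy":0,"dz":0.014,"rx":0,"ry":0,"rz":0,"hand":0.055},{"dx":0,"dy":0,"dz":0,"rx":0,"ry":0,"rz":0,"hand":0.055}]'
python3 -c "
from h import *
togo((.503,-.2315,.0925))
d=cam('scene');I=d['frame'][200:350,150:350,::-1];cv2.imwrite('pics/k1.png',cv2.resize(I,None,fx=3,fy=3,interpolation=cv2.INTER_CUBIC))"
```

```text
clock: 3.18
position: [0.4972, -0.2232, 0.0901]
ee_rot: [-0.003, 0.142, 0.99, 0.001]
contact_force: [0.3, 0.3, -0.2]
width: 0.055
gripper_force: 0.0
tool shift mm [-7.9 -6.3 -2.5] turn deg None pos [ 0.4972 -0.2232  0.0901] F [ 0.3  0.3 -0.2] w 0.055 0.0 t 3.1833
```

View pics/k1.png

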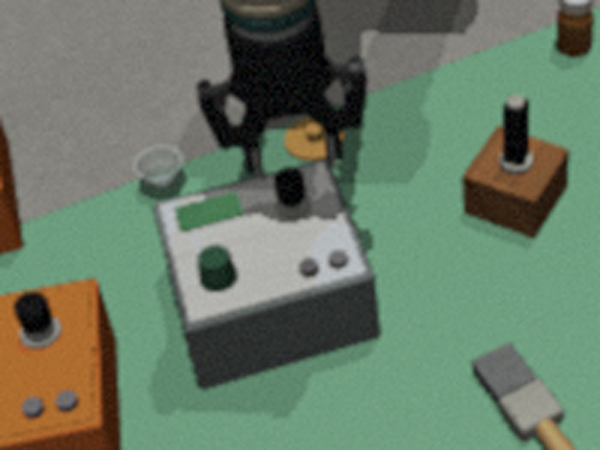

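The gripper has stopped behind the knob, which is at crop (290,188). The fingertips end near (250,168) and (335,160), so I'll check by projection.

```bash
python3 - <<'E'
from h import *
import pickle
T,S=pickle.load(open('ts.pkl','rb'))
x,M,s=st();f=lambda p:np.round((np.array(proj(S,p))-[150,200])*3)
print('tcp',f(x),'f1',f(x+M[:,1]*.032),'f2',f(x-M[:,1]*.032),'wrist',f(x-M[:,2]*.07))
print('knob',f((.503,-.2315,.111)),'tester corners',[f(np.array([.5227,-.2713,.085])+np.array([c*a+k*b,-k*a+c*b,0])) for c,k in [(np.cos(.158),np.sin(.158))] for a in(-.075,.075) for b in (-.08,.08)])
print(x, M)
togo((.503,-.2315,.0925))
E
```

```text
tcp [299. 193.] f1 [336. 187.] f2 [263. 199.] wrist [290. 136.]
knob [291. 184.] tester corners [array([151., 201.]), array([328., 155.]), array([184., 329.]), array([375., 275.])]
[ 0.49811412 -0.22375672  0.09158526] [[-0.95946787  0.281802   -0.00300635]
 [ 0.28179689  0.95947197  0.002012  ]
 [ 0.00345149  0.00108326 -0.99999346]]
tool shift mm [-6.9 -6.1 -0.9] turn deg None pos [ 0.4981 -0.2238  0.0916] F [-0.6 -0.1 -0.1] w 0.0551 0.0 t 3.2333
```

```bash
python3 -m pendant '[{"dx":-0.007,"dy":-0.006,"dz":-0.001,"rx":0,"ry":0,"rz":0,"hand":0.055},{"dx":0,"dy":0,"dz":0,"rx":0,"ry":0,"rz":0,"hand":0.055},{"dx":0,"dy":0,"dz":0,"rx":0,"ry":0,"rz":0,"hand":0.015},{"dx":0,"dy":0,"dz":0,"rx":0,"ry":0,"rz":0,"hand":0.015},{"dx":0,"dy":0,"dz":0,"rx":0,"ry":0,"rz":0,"hand":0.015},{"dx":0,"dy":0,"dz":0,"rx":0,"ry":0,"rz":0,"hand":0.015},{"dx":0,"dy":0,"dz":0,"rx":0,"ry":0,"rz":0,"hand":0.015}]' 40
python3 -c "
from h import *
togo((.503,-.2315,.0925));print(manip.get_state()['moment'])"
```

```text
clock: 3.82
position: [0.5043, -0.2324, 0.094]
ee_rot: [0.0, 0.142, 0.99, 0.0]
contact_force: [-0.6, 0.5, 1.1]
width: 0.0148
gripper_force: 0.0
tool shift mm [1.5 0.5 1.5] turn deg None pos [ 0.5043 -0.2324  0.094 ] F [-0.6  0.5  1.1] w 0.0148 0.0 t 3.8167
[-0.00460982  0.08771775 -0.01000104]
```

```bash
python3 -c "
from h import *
d=cam('scene');I=d['frame'][190:290,180:300,::-1];e=cam('top');J=e['frame'][170:270,340:460,::-1]
m=np.hstack([cv2.resize(np.clip(A.astype(float)*1.8,0,255),None,fx=3.3,fy=5*.66,interpolation=cv2.INTER_CUBIC) for A in(I,J)]);cv2.imwrite('pics/k2.png',m)
x,M,s=st()
print(x,(np.array(proj(d,x))-[180,190])*3.3,(np.array(proj(e,x))-[340,170])*3.3,(np.array(proj(e,x-M[:,2]*.1))-[340,170])*3.3)"
```

```text
[ 0.50427609 -0.23236219  0.09384979] [223.01763341 252.20011212] [181.52247761 192.39822589] [201.29580946 186.49621491][ WARN:0@4.479] global loadsave.cpp:1063 imwrite_ Unsupported depth image for selected encoder is fallbacked to CV_8U.
```

View pics/k2.png

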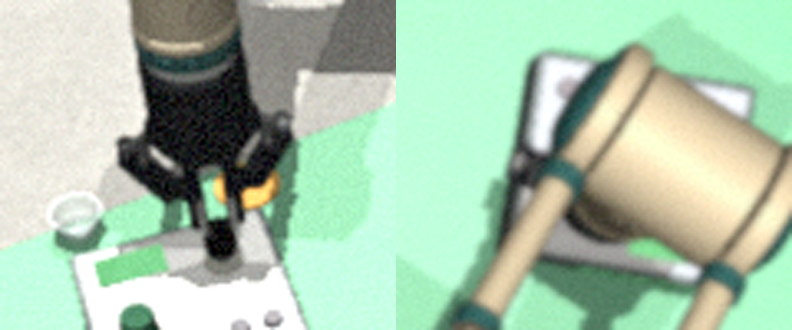

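The fingers at 15 mm opening end at crop (200,225) and (235,222). That is about 27 crop pixels above the projected TCP at (223,252), so they are above or behind the knob. I'll check the projection against the start picture.

```bash
python3 - <<'E'
from h import *
import pickle
T=pickle.load(open('top0.pkl','rb'));S=pickle.load(open('scene0.pkl','rb'))
M=np.array([[-.959,.282,0],[.282,.959,0],[0,0,-1]]);x=np.array([.1621,.5517,.2005])
for o in (0,.013,.04):
  for sgn in(-1,0,1):
    p=x+M[:,1]*.045*sgn-M[:,2]*o; print(o,sgn,np.round(proj(S,p),1),np.round(proj(T,p),1))
m=np.zeros((400,800,3),np.uint8)
m[:]=np.hstack([cv2.resize(np.clip(A[:,:,::-1]*2.,0,255),(400,400),interpolation=cv2.INTER_CUBIC) for A in(S['frame'][30:110,370:450],T['frame'][350:430,0:80])]).astype(np.uint8)
cv2.imwrite('pics/g0.png',m)
E
```

```text
0 -1 [400.1 103.7] [ 59.9 382.2]
0 0 [412.1 102.2] [ 40.5 375.9]
0 1 [424.1 100.8] [ 21.1 369.7]
0.013 -1 [400.5 100.2] [ 57.4 383.5]
0.013 0 [412.6  98.8] [ 37.8 377.1]
0.013 1 [424.6  97.4] [ 18.3 370.8]
0.04 -1 [401.4  93. ] [ 52.1 386.2]
0.04 0 [413.7  91.6] [ 32.1 379.7]
0.04 1 [425.8  90.2] [ 12.1 373.3]
```

View pics/g0.png

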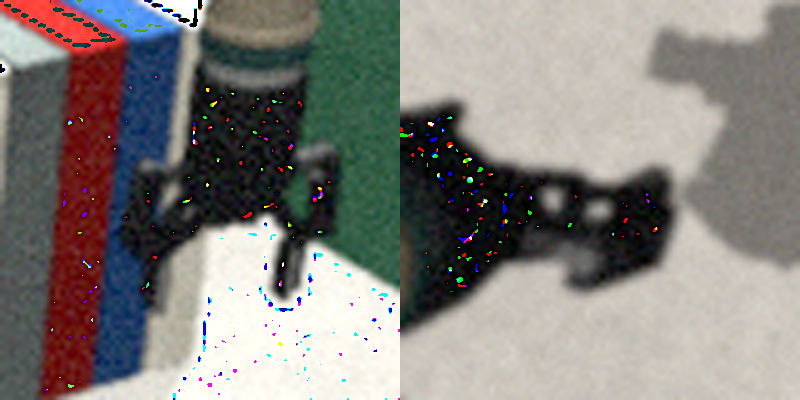

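Both views put the fingertips about 28 mm further back than the reported TCP. I'll confirm by lowering the nearly shut fingers gently onto the knob's top, which is safe because the knob is already home.

```bash
python3 -m pendant '[{"dx":0.001,"dy":0,"dz":0.002,"rx":0,"ry":0,"rz":0,"hand":0.015},{"dx":0,"dy":0,"dz":0,"rx":0,"ry":0,"rz":0,"hand":0.015}]';python3 -m pendant '[{"dx":0,"dy":0,"dz":0.002,"rx":0,"ry":0,"rz":0,"hand":0.015},{"dx":0,"dy":0,"dz":0,"rx":0,"ry":0,"rz":0,"hand":0.015}]'
```

```text
clock: 4.08
position: [0.5042, -0.2325, 0.0928]
ee_rot: [0.001, 0.142, 0.99, -0.0]
contact_force: [0.2, 1.7, 4.9]
width: 0.0146
gripper_force: 2.6
clock: 4.25
position: [0.5043, -0.2326, 0.0926]
ee_rot: [0.002, 0.142, 0.99, -0.001]
contact_force: [-1.4, 1.9, 16.0]
width: 0.015
gripper_force: 7.8
```

```bash
python3 -m pendant '[{"dx":0,"dy":0,"dz":-0.006,"rx":0,"ry":0,"rz":0,"hand":0.015},{"dx":0,"dy":0,"dz":0,"rx":0,"ry":0,"rz":0,"hand":0.05},{"dx":0,"dy":0,"dz":0,"rx":0,"ry":0,"rz":0,"hand":0.05},{"dx":0,"dy":0,"dz":0,"rx":0,"ry":0,"rz":0,"hand":0.05},{"dx":0,"dy":0,"dz":0.011,"rx":0,"ry":0,"rz":0,"hand":0.05},{"dx":0,"dy":0,"dz":0.011,"rx":0,"ry":0,"rz":0,"hand":0.05},{"dx":0,"dy":0,"dz":0.011,"rx":0,"ry":0,"rz":0,"hand":0.05},{"dx":0,"dy":0,"dz":0,"rx":0,"ry":0,"rz":0,"hand":0.05}]'
python3 -m pendant '[{"dx":0,"dy":0,"dz":0,"rx":0,"ry":0,"rz":0,"hand":0.015},{"dx":0,"dy":0,"dz":0,"rx":0,"ry":0,"rz":0,"hand":0.015},{"dx":0,"dy":0,"dz":0,"rx":0,"ry":0,"rz":0,"hand":0.015},{"dx":0,"dy":0,"dz":0,"rx":0,"ry":0,"rz":0,"hand":0.015},{"dx":0,"dy":0,"dz":0,"rx":0,"ry":0,"rz":0,"hand":0.015}]' 40
python3 -c "
from h import *
togo((.503,-.2315,.0625));print(manip.get_state()['moment'])"
```

```text
clock: 4.92
position: [0.5014, -0.231, 0.0601]
ee_rot: [-0.003, 0.142, 0.99, 0.001]
contact_force: [0.4, 0.7, 0.3]
width: 0.0497
gripper_force: 0.0
clock: 5.33
position: [0.5033, -0.2331, 0.0632]
ee_rot: [0.0, 0.142, 0.99, -0.001]
contact_force: [-1.5, -4.6, -0.9]
width: 0.0244
gripper_force: 39.5
tool shift mm [0.8 1.5 0.7] turn deg None pos [ 0.5033 -0.2331  0.0632] F [-1.5 -4.6 -0.9] w 0.0244 39.54273283481598 t 5.3333
[-0.54314354  0.21757649 -0.06652235]
```

```bash
python3 -m pendant '[{"dx":0,"dy":0,"dz":-0.004,"rx":0,"ry":0,"rz":0,"hand":0.015},{"dx":0,"dy":0,"dz":-0.004,"rx":0,"ry":0,"rz":0,"hand":0.015},{"dx":0,"dy":0,"dz":-0.004,"rx":0,"ry":0,"rz":0,"hand":0.015},{"dx":0,"dy":0,"dz":-0.004,"rx":0,"ry":0,"rz":0,"hand":0.015},{"dx":0,"dy":0,"dz":0,"rx":0,"ry":0,"rz":0,"hand":0.015},{"dx":0,"dy":0,"dz":0,"rx":0,"ry":0,"rz":0,"hand":0.015}]' 40
python3 -m pendant '[{"dx":0,"dy":0,"dz":-0.003,"rx":0,"ry":0,"rz":0,"hand":0.015},{"dx":0,"dy":0,"dz":-0.002,"rx":0,"ry":0,"rz":0,"hand":0.015},{"dx":0,"dy":0,"dz":0,"rx":0,"ry":0,"rz":0,"hand":0.015},{"dx":0,"dy":0,"dz":0,"rx":0,"ry":0,"rz":0,"hand":0.015}]'
```

```text
clock: 5.83
position: [0.5034, -0.2332, 0.0801]
ee_rot: [0.0, 0.142, 0.99, -0.001]
contact_force: [-2.4, -4.8, 2.8]
width: 0.0249
gripper_force: 39.9
clock: 6.17
position: [0.5033, -0.2331, 0.0833]
ee_rot: [-0.0, 0.142, 0.99, -0.001]
contact_force: [-0.4, -5.6, -7.8]
width: 0.0247
gripper_force: 41.5
```

```bash
python3 -m pendant '[{"dx":0,"dy":0,"dz":-0.0015,"rx":0,"ry":0,"rz":0,"hand":0.015},{"dx":0,"dy":0,"dz":0,"rx":0,"ry":0,"rz":0,"hand":0.015},{"dx":0,"dy":0,"dz":0,"rx":0,"ry":0,"rz":0,"hand":0.015}]'
python3 -c "
from h import *
d=cam('scene');I=d['frame'][220:300,190:290,::-1];cv2.imwrite('pics/k3.png',cv2.resize(np.clip(I*1.5,0,255).astype(np.uint8),None,fx=5,fy=5,interpolation=cv2.INTER_CUBIC))"
python3 -m pendant '[{"dx":0,"dy":0,"dz":0.005,"rx":0,"ry":0,"rz":0,"hand":0.015},{"dx":0,"dy":0,"dz":0.006,"rx":0,"ry":0,"rz":0,"hand":0.015},{"dx":0,"dy":0,"dz":0.006,"rx":0,"ry":0,"rz":0,"hand":0.015},{"dx":0,"dy":0,"dz":0.0055,"rx":0,"ry":0,"rz":0,"hand":0.015},{"dx":0,"dy":0,"dz":0,"rx":0,"ry":0,"rz":0,"hand":0.015},{"dx":0,"dy":0,"dz":0,"rx":0,"ry":0,"rz":0,"hand":0.015},{"dx":0,"dy":0,"dz":0,"rx":0,"ry":0,"rz":0,"hand":0.015}]'
```

```text
clock: 6.42
position: [0.5032, -0.233, 0.0833]
ee_rot: [-0.0, 0.142, 0.99, -0.0]
contact_force: [1.7, -7.6, -16.1]
width: 0.0248
gripper_force: 41.1
clock: 7.05
position: [0.5033, -0.2331, 0.0632]
ee_rot: [0.0, 0.142, 0.99, -0.001]
contact_force: [-1.8, -4.6, -1.8]
width: 0.0249
gripper_force: 42.7
```

```bash
python3 -m pendant '[{"dx":0,"dy":0,"dz":0.001,"rx":0,"ry":0,"rz":0,"hand":0.015},{"dx":0,"dy":0,"dz":0,"rx":0,"ry":0,"rz":0,"hand":0.015},{"dx":0,"dy":0,"dz":0,"rx":0,"ry":0,"rz":0,"hand":0.015}]'
python3 -m pendant '[{"dx":0,"dy":0,"dz":0,"rx":0,"ry":0,"rz":0,"hand":0.055},{"dx":0,"dy":0,"dz":0,"rx":0,"ry":0,"rz":0,"hand":0.055},{"dx":0,"dy":0,"dz":0,"rx":0,"ry":0,"rz":0,"hand":0.055},{"dx":0,"dy":0,"dz":-0.01,"rx":0,"ry":0,"rz":0,"hand":0.055},{"dx":0,"dy":0,"dz":-0.02,"rx":0,"ry":0,"rz":0,"hand":0.055},{"dx":0,"dy":0,"dz":-0.03,"rx":0,"ry":0,"rz":0,"hand":0.055},{"dx":0,"dy":0,"dz":-0.03,"rx":0,"ry":0,"rz":0,"hand":0.055}]'
python3 - <<'E'
from h import *
import pickle
T,S=pickle.load(open('ts.pkl','rb'))
sat=lambda r,g,b:(np.minimum(np.minimum(r,g),b)>.72*np.maximum(np.maximum(r,g),b))
print(T['frame'][212:228,300:313].sum(2).astype(int)//3)
for th in(100,120,140):
  p=blob(T,lambda r,g,b:sat(r,g,b)&(r>th),306,218,10)
  if p: print(th,p[0],p[2],onz(T,*p[0],.131))
c2=blob(S,lambda r,g,b:sat(r,g,b)&(r>90),322,233,5)[0]
print('S at z=.131',onz(S,*c2,.131))
s=blob(T,lambda r,g,b:(r>g*1.4)&(r>b*1.4)&(r>70),300,228,26)
togo((.524,-.0211,.045),np.array([[-np.sin(a),np.cos(a),0],[np.cos(a),np.sin(a),0],[0,0,-1]]) if (a:=np.radians(34.5)) else 0)
a=np.radians(34.5);x,M,_=st();print(np.degrees(np.arctan2(M[1,1],M[0,1])))
E
```

```text
clock: 7.3
position: [0.5034, -0.2331, 0.0631]
ee_rot: [0.0, 0.142, 0.99, -0.001]
contact_force: [-3.0, -4.2, 2.9]
width: 0.0247
gripper_force: 43.2
clock: 7.88
position: [0.5029, -0.2313, 0.1527]
ee_rot: [-0.001, 0.142, 0.99, 0.001]
contact_force: [-0.1, -1.1, 0.1]
width: 0.0548
gripper_force: 0.0
[[ 72  72  74  74  68  62  60  63  69  71  69  67  67]
 [ 73  76  79  80  78  77  76  77  79  81  81  75  70]
 [ 77  80  85  91 101 110 109 103  95  91  91  84  75]
 [ 73  77  87 106 121 129 128 122 110  97  90  89  81]
 [ 66  71  92 117 130 134 135 131 119  98  83  84  83]
 [ 66  69  93 119 132 136 135 133 123  99  75  78  83]
 [ 77  74  89 114 129 135 134 130 119  94  67  68  77]
 [ 90  83  81 100 119 125 126 119 103  76  55  60  71]
 [ 99  93  78  78  93 104 101  91  74  52  46  59  68]
 [ 98 100  84  68  67  70  66  56  45  47  56  66  71]
 [ 92  99  98  85  68  50  41  41  50  64  71  74  73]
 [ 85  96 105 105  89  63  48  58  72  81  82  78  73]
 [ 78  86  97 103  95  74  64  71  85  90  83  76  74]
 [ 73  76  83  89  85  74  68  71  80  84  80  75  74]
 [ 73  73  75  78  76  71  68  67  73  76  76  74  75]
 [ 72  73  73  72  73  72  71  69  71  74  74  74  76]]
100 [305.78847687 216.5819378 ] 39.1875 [ 0.52602824 -0.02107687  0.131     ]
120 [305.53831269 216.88583591] 20.1875 [ 0.52531359 -0.02051159  0.131     ]
S at z=.131 [ 0.52290984 -0.0214051   0.131     ]
tool shift mm [ 38.9 207.5 108.1] turn deg [ 0.04 -0.12 39.13] pos [ 0.5029 -0.2313  0.1527] F [-0.1 -1.1  0.1] w 0.0548 0.0 t 7.8833
73.63276494860285
```

```bash
python3 - <<'E'
from h import *
import pickle
T,S=pickle.load(open('ts.pkl','rb'))
g=S['frame'].mean(2)
for r in range(236,254,2): print(r,g[r,312:332].astype(int))
p=np.array(S['position']);q=np.array([.5245,-.021,.095]);print('px/mm',S['fx']/((att(S).T@(q-p))[2])*-1e-3,proj(S,q),proj(S,q+[0,0,.02]))
for y in range(0,90,10):
  us=[proj(S,q+np.array([np.cos(np.radians(y+45+90*i)),np.sin(np.radians(y+45+90*i)),0])*.01414)[0] for i in range(4)];print(y,round(max(us)-min(us),2))
E
```

```text
236 [126 127 127 127 126  93  36  27  50  64  63  47  23  24  97 128 128 126
 128 128]
238 [126 128 128 127 128  91  24   6   3   4   5   7   3  25  98 128 126 126
 128 127]
240 [127 126 126 127 126  93  27   4   3   9   9  10   3  29  98 128 128 127
 127 127]
242 [126 127 124 110  95  71  22   6  10   6   5   6   5  24  97 128 128 127
 127 126]
244 [127 118  97  82  82  61  24   6   3   3   7   7   1  27  96 128 126 128
 127 126]
246 [108  85  79  86  91  72  28   3   3  11   3   7   5  19  72  97 105 109
 114 117]
248 [84 83 88 93 93 69 24  7  6  3  5  4  4 19 69 96 94 90 88 87]
250 [ 85  88  92  94  95  74  25   4   8   3  11   6   2  25  86 104  91  85
  86  86]
252 [ 94  93  90  91 103  81  24   8   2   3   5   3  25  99 141 123  83  86
  88  88]
px/mm 0.36457878463983084 (np.float64(321.8340044613246), np.float64(242.68507513561795)) (np.float64(321.83107714803), np.float64(237.42266927693166))
0 9.94
10 10.27
20 10.28
30 9.97
40 9.37
50 8.48
60 7.33
70 8.41
80 9.32
```

```bash
python3 -m pendant '[{"dx":0,"dy":0,"dz":0,"rx":0,"ry":0,"rz":6.8,"hand":0.06},{"dx":0,"dy":0,"dz":0,"rx":0,"ry":0,"rz":6.8,"hand":0.06},{"dx":0,"dy":0,"dz":0,"rx":0,"ry":0,"rz":0,"hand":0.06}]'
python3 - <<'E'
from h import *
a=np.radians(60);togo((.5245,-.0208,.045),np.array([[-np.sin(a),np.cos(a),0],[np.cos(a),np.sin(a),0],[0,0,-1]]))
E
```

```text
clock: 8.13
position: [0.504, -0.232, 0.1533]
ee_rot: [0.001, 0.259, 0.966, 0.0]
contact_force: [0.6, -0.1, -0.2]
width: 0.0597
gripper_force: 0.0
tool shift mm [ 88.3 193.  108.3] turn deg [ 0.04  0.12 -0.08] pos [ 0.504  -0.232   0.1533] F [ 0.6 -0.1 -0.2] w 0.0597 0.0 t 8.1333
```

View pics/k3.png

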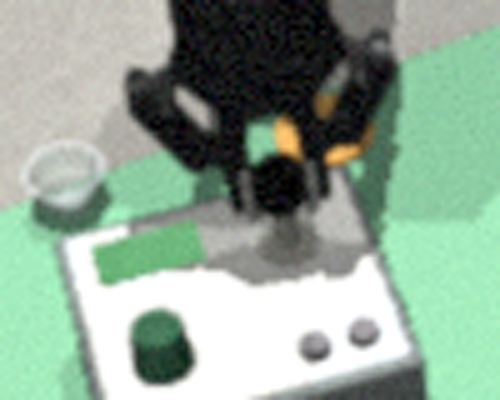

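The picture shows the knob head up and clasped at (280,185), with its stem visible below at (288,240). Next is the probe.

```bash
python3 -m pendant '[{"dx":0.0147,"dy":0.0322,"dz":0,"rx":0,"ry":0,"rz":0,"hand":0.06},{"dx":0.0147,"dy":0.0322,"dz":0,"rx":0,"ry":0,"rz":0,"hand":0.06},{"dx":0.0147,"dy":0.0322,"dz":0,"rx":0,"ry":0,"rz":0,"hand":0.06},{"dx":0.0147,"dy":0.0322,"dz":0,"rx":0,"ry":0,"rz":0,"hand":0.06},{"dx":0.0147,"dy":0.0322,"dz":0,"rx":0,"ry":0,"rz":0,"hand":0.06},{"dx":0.0147,"dy":0.0322,"dz":0,"rx":0,"ry":0,"rz":0,"hand":0.06},{"dx":0,"dy":0,"dz":0,"rx":0,"ry":0,"rz":0,"hand":0.06},{"dx":0,"dy":0,"dz":0,"rx":0,"ry":0,"rz":0,"hand":0.06}]'
python3 - <<'E'
from h import *
a=np.radians(60);togo((.5245,-.0208,.045),np.array([[-np.sin(a),np.cos(a),0],[np.cos(a),np.sin(a),0],[0,0,-1]]))
E
```

```text
clock: 8.8
position: [0.5233, -0.0188, 0.1519]
ee_rot: [-0.0, 0.255, 0.967, 0.0]
contact_force: [0.3, -0.2, -0.3]
width: 0.0601
gripper_force: 0.0
tool shift mm [ -2.1  -1.2 106.9] turn deg [ 0.01 -0.03  0.4 ] pos [ 0.5233 -0.0188  0.1519] F [ 0.3 -0.2 -0.3] w 0.0601 0.0 t 8.8
```

```bash
python3 -m pendant '[{"dx":-0.002,"dy":-0.001,"dz":0,"rx":0,"ry":0,"rz":0,"hand":0.06},{"dx":0,"dy":0,"dz":0.03,"rx":0,"ry":0,"rz":0,"hand":0.06},{"dx":0,"dy":0,"dz":0.03,"rx":0,"ry":0,"rz":0,"hand":0.06},{"dx":0,"dy":0,"dz":0.03,"rx":0,"ry":0,"rz":0,"hand":0.06},{"dx":0,"dy":0,"dz":0.016,"rx":0,"ry":0,"rz":0,"hand":0.06},{"dx":0,"dy":0,"dz":0,"rx":0,"ry":0,"rz":0,"hand":0.06},{"dx":0,"dy":0,"dz":0,"rx":0,"ry":0,"rz":0,"hand":0.06}]'
python3 -m pendant '[{"dx":0,"dy":0,"dz":0,"rx":0,"ry":0,"rz":0,"hand":0.01},{"dx":0,"dy":0,"dz":0,"rx":0,"ry":0,"rz":0,"hand":0.01},{"dx":0,"dy":0,"dz":0,"rx":0,"ry":0,"rz":0,"hand":0.01},{"dx":0,"dy":0,"dz":0,"rx":0,"ry":0,"rz":0,"hand":0.01},{"dx":0,"dy":0,"dz":0,"rx":0,"ry":0,"rz":0,"hand":0.01},{"dx":0,"dy":0,"dz":0,"rx":0,"ry":0,"rz":0,"hand":0.01},{"dx":0,"dy":0,"dz":0,"rx":0,"ry":0,"rz":0,"hand":0.01}]' 60
```

```text
clock: 9.38
position: [0.5244, -0.024, 0.0452]
ee_rot: [-0.001, 0.259, 0.966, -0.0]
contact_force: [0.1, -0.5, 0.2]
width: 0.06
gripper_force: 0.0
clock: 9.97
position: [0.5261, -0.0231, 0.0474]
ee_rot: [0.002, 0.258, 0.966, -0.0]
contact_force: [-0.4, -0.9, 6.1]
width: 0.0224
gripper_force: 58.7
```

```bash
python3 -m pendant '[{"dx":0,"dy":0,"dz":0,"rx":0,"ry":0,"rz":0,"hand":0.03},{"dx":0,"dy":0,"dz":0,"rx":0,"ry":0,"rz":0,"hand":0.03},{"dx":0,"dy":0,"dz":0,"rx":0,"ry":0,"rz":-7,"hand":0.03},{"dx":0,"dy":0,"dz":0,"rx":0,"ry":0,"rz":0,"hand":0.03},{"dx":0,"dy":0,"dz":0,"rx":0,"ry":0,"rz":0,"hand":0.01},{"dx":0,"dy":0,"dz":0,"rx":0,"ry":0,"rz":0,"hand":0.01},{"dx":0,"dy":0,"dz":0,"rx":0,"ry":0,"rz":0,"hand":0.01},{"dx":0,"dy":0,"dz":0,"rx":0,"ry":0,"rz":0,"hand":0.01},{"dx":0,"dy":0,"dz":0,"rx":0,"ry":0,"rz":0,"hand":0.01}]' 60; python3 -c "
from h import *
print(manip.get_state()['moment'])"
```

```text
clock: 10.72
position: [0.5246, -0.0224, 0.0459]
ee_rot: [-0.0, 0.199, 0.98, 0.0]
contact_force: [-1.0, 1.4, 4.5]
width: 0.0241
gripper_force: 58.8
[ 0.074674    0.18695431 -0.04830957]
```

```bash
python3 -m pendant '[{"dx":0,"dy":0,"dz":0,"rx":0,"ry":0,"rz":0,"hand":0.032},{"dx":0,"dy":0,"dz":0,"rx":0,"ry":0,"rz":0,"hand":0.032},{"dx":0,"dy":0,"dz":0,"rx":0,"ry":0,"rz":7,"hand":0.032},{"dx":0,"dy":0,"dz":0,"rx":0,"ry":0,"rz":7,"hand":0.032},{"dx":0,"dy":0,"dz":0,"rx":0,"ry":0,"rz":0,"hand":0.032},{"dx":0,"dy":0,"dz":0,"rx":0,"ry":0,"rz":0,"hand":0.01},{"dx":0,"dy":0,"dz":0,"rx":0,"ry":0,"rz":0,"hand":0.01},{"dx":0,"dy":0,"dz":0,"rx":0,"ry":0,"rz":0,"hand":0.01},{"dx":0,"dy":0,"dz":0,"rx":0,"ry":0,"rz":0,"hand":0.01},{"dx":0,"dy":0,"dz":0,"rx":0,"ry":0,"rz":0,"hand":0.01}]' 60; python3 -c "
from h import *
togo((.5245,-.0208,.045));print(manip.get_state()['moment'])"
```

```text
clock: 11.55
position: [0.5249, -0.0226, 0.0458]
ee_rot: [0.0, 0.317, 0.949, 0.0]
contact_force: [0.5, 0.5, 0.5]
width: 0.0203
gripper_force: 58.5
tool shift mm [1.4 1.2 0.8] turn deg None pos [ 0.5249 -0.0226  0.0458] F [0.5 0.5 0.5] w 0.0203 58.526752442121506 t 11.55
[ 0.02696996 -0.09547088 -0.00276483]
```

```bash
python3 -m pendant '[{"dx":0,"dy":0,"dz":-0.006,"rx":0,"ry":0,"rz":0,"hand":0.01},{"dx":0,"dy":0,"dz":-0.012,"rx":0,"ry":0,"rz":0,"hand":0.01},{"dx":0,"dy":0,"dz":-0.017,"rx":0,"ry":0,"rz":0,"hand":0.01},{"dx":0,"dy":0,"dz":-0.02,"rx":0,"ry":0,"rz":0,"hand":0.01},{"dx":0,"dy":0,"dz":-0.02,"rx":0,"ry":0,"rz":0,"hand":0.01},{"dx":0,"dy":0,"dz":-0.02,"rx":0,"ry":0,"rz":0,"hand":0.01},{"dx":0,"dy":0,"dz":-0.02,"rx":0,"ry":0,"rz":0,"hand":0.01},{"dx":0,"dy":0,"dz":-0.02,"rx":0,"ry":0,"rz":0,"hand":0.01},{"dx":0,"dy":0,"dz":-0.01,"rx":0,"ry":0,"rz":0,"hand":0.01},{"dx":0,"dy":0,"dz":0,"rx":0,"ry":0,"rz":0,"hand":0.01}]' 60
python3 - <<'E'
from h import *
ps=np.radians(1.0);n=np.array([-np.sin(.35)*np.cos(ps),-np.sin(.35)*np.sin(ps),np.cos(.35)])
b=np.array([.5505,.291,.1])
x,M,s=st()
ax=np.array([-np.sin(ps),np.cos(ps),0])
Rg=R.from_rotvec(-.35*ax).as_matrix()@np.column_stack([[-np.sin(a),np.cos(a),0],[np.cos(a),np.sin(a),0],[0,0,-1]]) if (a:=np.radians(53)) else 0
print(Rg[:,2],-n)
togo(b+n*(.0388+.03),Rg);togo((b+n*.0688)*[1,1,0]+[0,0,x[2]],Rg)
E
```

```text
clock: 12.38
position: [0.5261, -0.0229, 0.1933]
ee_rot: [0.002, 0.317, 0.948, 0.0]
contact_force: [0.3, 0.3, -2.0]
width: 0.0205
gripper_force: 59.0
[ 0.34284558  0.00598439 -0.93937271] [ 0.34284558  0.00598439 -0.93937271]
tool shift mm [188.  250.9  28.4] turn deg [-12.22 -15.56   0.05] pos [ 0.5261 -0.0229  0.1933] F [ 0.3  0.3 -2. ] w 0.0205 58.99966137483716 t 12.3833
tool shift mm [187.9 251.   -0.3] turn deg [-12.22 -15.56   0.05] pos [ 0.5261 -0.0229  0.1933] F [ 0.3  0.3 -2. ] w 0.0205 58.99966137483716 t 12.3833
```

Probe lifted (Fz −2 N suggests its weight). Now I'll carry it over and tilt.

```bash
python3 -m pendant '[{"dx":0.0209,"dy":0.0279,"dz":0,"rx":0,"ry":0,"rz":0,"hand":0.01},{"dx":0.0209,"dy":0.0279,"dz":0,"rx":0,"ry":0,"rz":0,"hand":0.01},{"dx":0.0209,"dy":0.0279,"dz":0,"rx":0,"ry":0,"rz":0,"hand":0.01},{"dx":0.0209,"dy":0.0279,"dz":0,"rx":0,"ry":0,"rz":0,"hand":0.01},{"dx":0.0209,"dy":0.0279,"dz":0,"rx":0,"ry":0,"rz":0,"hand":0.01},{"dx":0.0209,"dy":0.0279,"dz":0,"rx":0,"ry":0,"rz":0,"hand":0.01},{"dx":0.0209,"dy":0.0279,"dz":0,"rx":0,"ry":0,"rz":0,"hand":0.01},{"dx":0.0209,"dy":0.0279,"dz":0,"rx":0,"ry":0,"rz":0,"hand":0.01},{"dx":0.0209,"dy":0.0279,"dz":0,"rx":0,"ry":0,"rz":0,"hand":0.01},{"dx":0,"dy":0,"dz":0,"rx":0,"ry":0,"rz":0,"hand":0.01}]'
python3 -m pendant '[{"dx":0,"dy":0,"dz":0,"rx":-4.07,"ry":-5.19,"rz":0,"hand":0.01},{"dx":0,"dy":0,"dz":0,"rx":-4.07,"ry":-5.19,"rz":0,"hand":0.01},{"dx":0,"dy":0,"dz":0,"rx":-4.07,"ry":-5.19,"rz":0,"hand":0.01},{"dx":0,"dy":0,"dz":0,"rx":0,"ry":0,"rz":0,"hand":0.01},{"dx":0,"dy":0,"dz":0,"rx":0,"ry":0,"rz":0,"hand":0.01}]'
cat > goal.py <<'E'
from h import *
ps=np.radians(1.0);n=np.array([-np.sin(.35)*np.cos(ps),-np.sin(.35)*np.sin(ps),np.cos(.35)])
a=np.radians(53)
Rg=R.from_rotvec(-.35*np.array([-np.sin(ps),np.cos(ps),0])).as_matrix()@np.column_stack([[-np.sin(a),np.cos(a),0],[np.cos(a),np.sin(a),0],[0,0,-1]])
b=np.array([.5505,.291,.1])
E
python3 - <<'E'
from goal import *
togo(b+n*(.0388+.02),Rg)
x,M,s=st();d=avg('scene',4)
x0,y0,k=370,150,6
f=lambda p:np.round((np.array(proj(d,p))-[x0,y0])*k)
for nm,t in(('H1',x+M[:,2]*.0388),('H2',x+[0,0,.03]+M[:,2]*.0688)): print(nm,'tip',f(t),'collar',f(t-M[:,2]*.048), 'tip pos',t)
print('boss',f(b))
cv2.imwrite('pics/p1.png',cv2.resize(np.clip(d['frame'][y0:y0+95,x0:x0+110,::-1]*1.6,0,255).astype(np.uint8),None,fx=k,fy=k,interpolation=cv2.INTER_CUBIC))
E
```

```text
clock: 13.22
position: [0.5243, 0.2973, 0.1888]
ee_rot: [-0.002, 0.315, 0.949, 0.001]
contact_force: [0.6, -0.1, -1.9]
width: 0.0204
gripper_force: 59.2
clock: 13.63
position: [0.5216, 0.2898, 0.1883]
ee_rot: [0.159, 0.311, 0.935, 0.055]
contact_force: [0.8, 0.3, -2.0]
width: 0.0205
gripper_force: 59.3
tool shift mm [ 2.6 -1.1 34.1] turn deg [-0.45 -0.45  0.18] pos [0.5216 0.2898 0.1883] F [ 0.8  0.3 -2. ] w 0.0205 59.32571031153202 t 13.6333
H1 tip [283. 260.] collar [275. 167.] tip pos [0.53446159 0.28997207 0.15169798]
H2 tip [296. 269.] collar [289. 175.] tip pos [0.5444375  0.29010291 0.15340551]
boss [290. 360.]
```

View pics/p1.png

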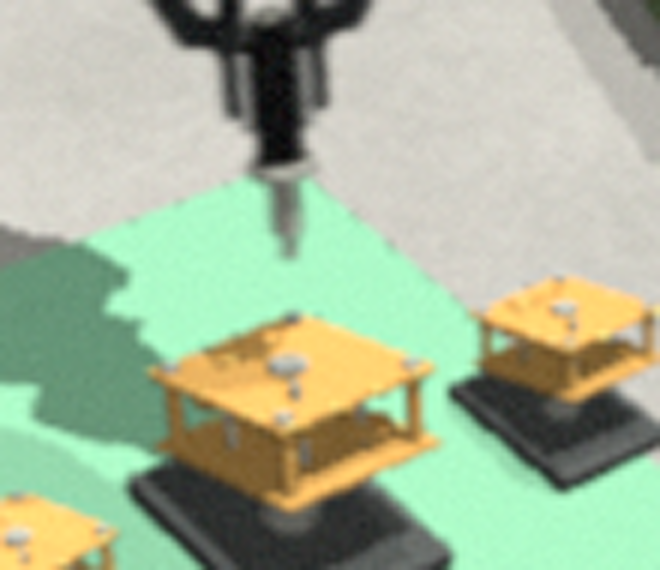

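The picture shows the pin tip at crop (289,257), the collar at (284,170) and the boss at (289,365). This fits a tool-length offset of about 30 mm. Next is a 10 mm hover over the boss.

```bash
cat >> goal.py <<'E'
def mean(k=6):
    P=[];Q=[]
    for _ in range(k):
        cam('scene'); s=manip.get_state(); P.append(s['position']); q=s['ee_rot']; Q.append([q[1],q[2],q[3],q[0]])
    return np.mean(P,0),R.from_quat(Q).mean().as_matrix(),np.std(P,0)
E
python3 - <<'E'
from goal import *
x,M,sd=mean(); t=np.array([.5494,.2884,.1])+n*.0488
print(x,sd,'shift',np.round(M.T@(t-x)*1000,1),'turn',np.round(np.degrees(R.from_matrix(M.T@Rg).as_rotvec()),2))
E
```

```text
[0.52687613 0.29112312 0.19106857] [0.00051626 0.00011236 0.00023788] shift [ 5.9 -8.6 44.5] turn [-0.12 -0.22 -0.04]
```

```bash
python3 -m pendant '[{"dx":0.0029,"dy":-0.0039,"dz":0,"rx":0,"ry":0,"rz":0,"hand":0.01},{"dx":0.0029,"dy":-0.0039,"dz":0.011,"rx":0,"ry":0,"rz":0,"hand":0.01},{"dx":0,"dy":0,"dz":0.011,"rx":0,"ry":0,"rz":0,"hand":0.01},{"dx":0,"dy":0,"dz":0.011,"rx":0,"ry":0,"rz":0,"hand":0.01},{"dx":0,"dy":0,"dz":0.011,"rx":0,"ry":0,"rz":0,"hand":0.01},{"dx":0,"dy":0,"dz":0,"rx":0,"ry":0,"rz":0,"hand":0.01},{"dx":0,"dy":0,"dz":0,"rx":0,"ry":0,"rz":0,"hand":0.01},{"dx":0,"dy":0,"dz":0,"rx":0,"ry":0,"rz":0,"hand":0.01},{"dx":0,"dy":0,"dz":0,"rx":0,"ry":0,"rz":0,"hand":0.01}]'
python3 - <<'E'
from goal import *
x,M,sd=mean(); t=np.array([.550,.289,.1])+n*.0488
print(x,sd,'shift',np.round(M.T@(t-x)*1000,1),'turn',np.round(np.degrees(R.from_matrix(M.T@Rg).as_rotvec()),2))
d=avg('scene',8);x0,y0,k=385,170,10
f=lambda p:np.round((np.array(proj(d,p))-[x0,y0])*k)
t=x+M[:,2]*.0388
print('tip',f(t),t,'collar',f(t-M[:,2]*.045),'boss',f([.55,.289,.1]),'per mm toolx',(f(t+M[:,0]*.01)-f(t))/10,'y',(f(t+M[:,1]*.01)-f(t))/10,'z',(f(t+M[:,2]*.01)-f(t))/10)
cv2.imwrite('pics/p2.png',cv2.resize(np.clip(d['frame'][y0:y0+58,x0:x0+70,::-1]*1.6,0,255).astype(np.uint8),None,fx=k,fy=k,interpolation=cv2.INTER_CUBIC))
E
```

```text
clock: 14.88
position: [0.5321, 0.289, 0.1468]
ee_rot: [0.162, 0.312, 0.934, 0.058]
contact_force: [0.3, 0.5, -0.9]
width: 0.0203
gripper_force: 59.4
[0.53182526 0.28885522 0.14682283] [1.23543954e-04 6.37435790e-05 1.20340961e-04] shift [-0.9  0.5  1.4] turn [-0.07 -0.21  0.01]
tip [321. 365.] [0.54499147 0.2891352  0.11032608] collar [308. 223.] boss [327. 402.] per mm toolx [-0.1 -1.4] y [ 3.5 -0.3] z [0.3 3.1]
```

View pics/p2.png

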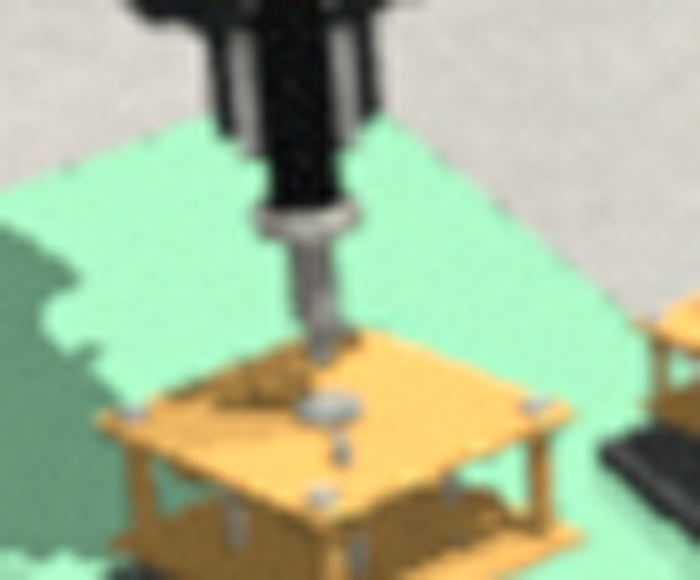

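The picture shows the tip at (321,360), the boss centre at about (329,404) and the collar at (308,222). The projections agree to 2–5 crop pixels. I'll correct sideways by −1.5 mm in x and +1.2 mm in y, then advance while watching force.

```bash
cat >> goal.py <<'E'
def rep(k=8):
    F=[];P=[];W=[]
    for _ in range(k):
        cam('top'); s=manip.get_state(); F.append(np.array(s['contact_force'])@n); P.append(s['position'])
    x=np.mean(P,0); M=st()[1]
    t=np.array([.550,.289,.1])+n*.0388
    print('Fn %.2f +- %.2f'%(np.mean(F),np.std(F)/k**.5),'shift to nominal contact',np.round(M.T@(t-x)*1000,2),'turn',np.round(np.degrees(R.from_matrix(M.T@Rg).as_rotvec()),2),'t',manip.get_state()['clock'])
E
python3 -c "from goal import *; rep()"
python3 -m pendant '[{"dx":-0.0015,"dy":0.0012,"dz":0.002,"rx":0,"ry":-0.2,"rz":0,"hand":0.01},{"dx":0,"dy":0,"dz":0.004,"rx":0,"ry":0,"rz":0,"hand":0.01},{"dx":0,"dy":0,"dz":0,"rx":0,"ry":0,"rz":0,"hand":0.01},{"dx":0,"dy":0,"dz":0,"rx":0,"ry":0,"rz":0,"hand":0.01},{"dx":0,"dy":0,"dz":0,"rx":0,"ry":0,"rz":0,"hand":0.01},{"dx":0,"dy":0,"dz":0,"rx":0,"ry":0,"rz":0,"hand":0.01}]'
python3 -c "from goal import *; rep()"
```

```text
Fn -1.69 +- 0.12 shift to nominal contact [-1.17  0.92 10.92] turn [-0.12 -0.24  0.02] t 15.9833
clock: 16.48
position: [0.5355, 0.2888, 0.1412]
ee_rot: [0.163, 0.313, 0.934, 0.057]
contact_force: [0.7, 0.2, -1.5]
width: 0.0204
gripper_force: 59.3
Fn -1.12 +- 0.16 shift to nominal contact [ 0.39 -0.34  5.01] turn [-0.12 -0.04  0.02] t 16.8833
```

```bash
python3 -m pendant '[{"dx":0,"dy":0,"dz":0.003,"rx":0,"ry":0,"rz":0,"hand":0.01},{"dx":0,"dy":0,"dz":0,"rx":0,"ry":0,"rz":0,"hand":0.01},{"dx":0,"dy":0,"dz":0,"rx":0,"ry":0,"rz":0,"hand":0.01},{"dx":0,"dy":0,"dz":0,"rx":0,"ry":0,"rz":0,"hand":0.01}]' >/dev/null
python3 -c "from goal import *; rep(12)"
python3 -m pendant '[{"dx":0,"dy":0,"dz":0.003,"rx":0,"ry":0,"rz":0,"hand":0.01},{"dx":0,"dy":0,"dz":0,"rx":0,"ry":0,"rz":0,"hand":0.01},{"dx":0,"dy":0,"dz":0,"rx":0,"ry":0,"rz":0,"hand":0.01},{"dx":0,"dy":0,"dz":0,"rx":0,"ry":0,"rz":0,"hand":0.01}]' >/dev/null
python3 -c "from goal import *; rep(12)"
```

```text
Fn -1.26 +- 0.13 shift to nominal contact [ 0.37 -0.31  1.96] turn [-0.13 -0.04  0.02] t 17.8167
Fn -1.01 +- 0.11 shift to nominal contact [ 0.36 -0.26 -1.04] turn [-0.13 -0.04  0.01] t 18.75
```

```bash
python3 -m pendant '[{"dx":0,"dy":0,"dz":0.002,"rx":0,"ry":0,"rz":0,"hand":0.01},{"dx":0,"dy":0,"dz":0,"rx":0,"ry":0,"rz":0,"hand":0.01},{"dx":0,"dy":0,"dz":0,"rx":0,"ry":0,"rz":0,"hand":0.01}]' >/dev/null
python3 -c "from goal import *; rep(12)"
python3 -m pendant '[{"dx":0,"dy":0,"dz":0.0015,"rx":0,"ry":0,"rz":0,"hand":0.01},{"dx":0,"dy":0,"dz":0,"rx":0,"ry":0,"rz":0,"hand":0.01},{"dx":0,"dy":0,"dz":0,"rx":0,"ry":0,"rz":0,"hand":0.01}]' >/dev/null
python3 -c "from goal import *; rep(12)"
```

```text
Fn 0.25 +- 0.15 shift to nominal contact [ 0.4 -0.4 -3. ] turn [-0.11 -0.03  0.01] t 19.6
Fn 0.87 +- 0.12 shift to nominal contact [ 0.4  -0.38 -4.51] turn [-0.12 -0.04  0.02] t 20.45
```

```bash
python3 -m pendant '[{"dx":0,"dy":0,"dz":0.0006,"rx":0,"ry":0,"rz":0,"hand":0.01},{"dx":0,"dy":0,"dz":0,"rx":0,"ry":0,"rz":0,"hand":0.01},{"dx":0,"dy":0,"dz":0,"rx":0,"ry":0,"rz":0,"hand":0.01}]' >/dev/null
python3 - <<'E'
from goal import *
rep(12); d=avg('scene',8)
def up(x0,y0,w,h,k): return cv2.resize(np.clip(d['frame'][y0:y0+h,x0:x0+w,::-1]*1.6,0,255).astype(np.uint8),None,fx=k,fy=k,interpolation=cv2.INTER_CUBIC)
m=np.zeros((600,800,3),np.uint8);m[:580,:500]=up(393,175,50,58,10);m[:300,500:800]=up(195,230,100,100,3)
cv2.imwrite('pics/f.png',m)
x,M,_=st();f=lambda p:np.round((np.array(proj(d,p))-[393,175])*10)
t=x+M[:,2]*.0338;print('tip',f(t),'collar',f(t-M[:,2]*.040),'boss',f([.55,.289,.1]))
E
```

```text
Fn 1.05 +- 0.14 shift to nominal contact [ 0.4  -0.36 -5.13] turn [-0.12 -0.04  0.01] t 21.3
tip [248. 352.] collar [236. 227.] boss [247. 352.]
```

View pics/f.png

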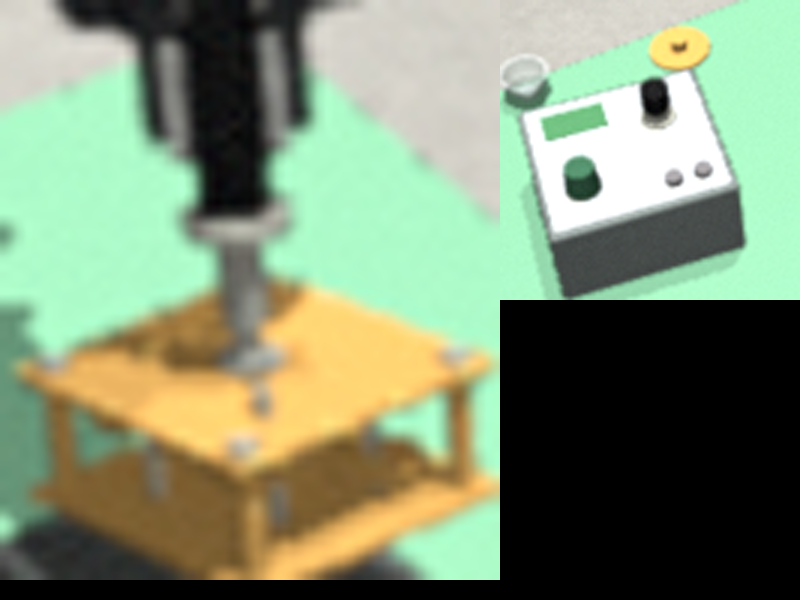

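The final picture shows the pin on the boss at (247,350), with the boss centre at about (251,355). The knob is home at (655,100). Handing in.

```bash
python3 -c "
from rig import manip
print(manip.sign_off())"
```

```text
the job is handed in; nothing more can be done
None
```

I zeroed the tester and handed the job in at about 21.7 s: the knob went up to its stop (20 mm) and back home. The probe is still held square on the boss, about centred, with the pin roughly half pushed in (about 5 mm, 2.4 N), and I saw nothing else disturbed in the parts of the bench I re-checked.

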